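# Free the levelling table's transport lock and level it with the push-to-turn foot knob

### The arm

A 6-joint arm with a two-finger parallel gripper is mounted at the origin on a cart in front of the work surface, level with it; the furniture and walls round the work are solid. World frame = base frame: x ahead of the robot, y to its left, z up, the work surface at z = 0. Lengths are in m, angles in rad, forces in N, time in s.
With the tool pointing down it reaches from about 0.25 to 0.725 m from the base axis. Payload 4 kg.
Tool frame: the origin (TCP) lies at the very end of the fingers, on their centre line; the grasp point (between the pads) lies bot.grasp_offset behind it (bot.grasp_offset is the distance from the TCP to the grasp point, in m); z points along the fingers, y is the direction in which the jaws open and shut (so a half turn about z gives the same grasp; the last joint's range is limited). The gripper opens to 85 mm and grips with 20 to 120 N. Pads are 22 mm wide; open, the fingers measure 114 mm over their backs; the gripper's body (76 mm by 85 mm) begins 54 mm behind the grasp point. The pads swing forward as they close: fully open they stand 13 mm farther back than shut.
Start: joints at [-1.21, 0.241, 0.005, 1.335, 0, 1.571], TCP at [0.177, -0.468, 0.207] pointing down, gripper open.
Joint ranges: [-2.72, 2.72], [-1.05, 1.87], [-1.09, 1.28], [-1.99, 2.15], [-1.42, 1.44], [-3.14, 3.14]. Speed limits (rad/s): [2.79, 2.79, 3.14, 3.14, 3.14, 3.14].

### API

Orientations are given as a unit quaternion [x, y, z, w].
In Python, from workcell import bot gives the robot as it stands. The module is installed in compiled form; this text tells all that it offers.
- The arm moves only by the shell command python3 -m jog 'ROWS' [OPENING]. ROWS is JSON, a list that holds one entry, the list of rows, each a list of 6 numbers: the shift along the tool's x, y, z in m, then the turn, a rotation vector about the tool's x, y, z in degrees. In form: [[[dx, dy, dz, wx, wy, wz], ...]]. A call has 1 to 12 rows; each row shifts and turns the pose as measured when the row begins, along the tool's axes as they then stand; what a row does not reach is not made up. A row lasts 1/8 s, in which the tool goes at most 62.5 mm and 10.7 degrees, less where a joint would pass 70% of its speed; a pose out of reach is approached as far as the arm can. A call is refused whole if a number of a shift passes 0.0625 or a number of a turn 10.7, either way. A call with a gripper value outside its range is refused whole. OPENING is the finger opening in m, from 0 to 0.0854, set as the call begins (- or left out, the last holds). The fingers move at their own pace and stop on an object; the grip force is fixed at half the most. Time passes only in rows, so rows that do not move let the fingers close. It gives the time, the measured TCP pose, the force and the opening at its end, in the units of the state.
- bot.get_obs(): the state, without advancing time (a new reading comes with each control period).
- bot.camera(name): name is "scene" or "top" or "wrist"; returns a dict with "pixels" (480x640x3 uint8, red, green, blue), "fx", "fy", "cx", "cy" (pixels), "k1" (the pictures are not rectified: a ray, as slopes to the right and down, at radius r is drawn at 1 + k1 r^2 times it, then the intrinsics apply), "rvec" (rotation vector, rad) and "tvec" (3), from world to camera coordinates, as OpenCV has them. Camera axes: x right, y down, z forward; pixel columns grow to the right and rows downward; lengths in m; the calibration is good to about 2 mm. A picture is of the moment at which its call begins. There is no depth.
- bot.job_done(): hands the job in, once; it reports no verdict.
The state is a dict: "clock": time; "joint_pos": joint angles; "joint_vel": joint speeds; "tau": joint torques, N m; "eef_pos": TCP position; "tool_rot": TCP orientation; "ft_force": force on the tool from outside, world axes, zero at the start; "ft_torque": the same for the moment, N m; "grip_width": finger opening in m.
Only numpy, scipy, OpenCV 4.12 (cv2) and the standard library are available. Lean on these libraries where they do the work, as an engineer would, in place of code of your own. Each camera call takes 0.05 s, during which the arm holds its last target. There are 200 camera calls.

### The job

Get the levelling table ready for gauging: pull its transport lock, the forked slide under the hand knob, right back to its stop towards the front of the table, then push the hand knob down so that it takes hold of the foot screw and turn it until the bubble of the block level on the plate stands between the two rings of the vial. Do not let go at the end: finish with the knob still gripped and pushed down and the bubble steady between the rings, so that I can nip up the lock nut. Leave the block level where it lies on the plate and do not disturb the other tools and rings on the bench.

Things in the scene. Friction and masses are not known exactly. Their poses are not given: they have to be found in the camera images.
- levelling_table: Bolted down: grey base 100 x 330 x 16 mm with a steel tilting plate. Origin: centre of the base's underside, z up, y along the base from knob end to pivot end, -x its front. Here the spindle axis is at x 0, y -130 mm; the pivot pin at y 112 mm, z 46 mm; the plate 104 mm wide, y -92 to 122 mm, top z 58 mm; the lock's track from x -40 to -126 mm, 44 mm wide, 77 mm high (81 mm at its end).
- transport_lock (a joint): Transport lock slide, m: 0 = fully in, its fork under the knob's flange so that the knob cannot be pushed down (it gives only 1 to 2 mm); grows as the slide is pulled along the table's -x, to the end stop at 0.042 (free). Starts at or near 0. About 2 N of friction; stays where left.
- lock_grip (a point): Middle of the lock slide's upright grip, a dark ribbed block 10 mm (table's x, the sliding direction) x 28 mm (table's y), from z 77 to 104 mm above the bench; this point is at z 94 mm, 66 mm in front of the spindle axis when the lock is fully in. Moves with the slide.
- knob_grip (a point): On the axis of the dark round knurled hand knob, z 98 mm above the bench with the knob up. Knurled part 39 mm in diameter, z 84 to 112 mm (small hexagon on top to 116 mm); flange under it 58 mm in diameter, z 78 to 84 mm, on which fingertips can bear. Sinks with the knob. Any yaw grips it alike.
- foot_knob: The hand knob itself, on the same axis (origin on its axis at z 80 mm with the knob up; z up, turns with the knob).
- knob_push (a joint): How far the hand knob is pushed down, m: 0 = up (spring, 4 N to start it). At 0.005 (about 8 N) its friction clutch meets the disc of the foot screw; pushed harder, with some 15 N in all, it turns the screw. Let go, it springs up and turns freely without the screw.
- foot_screw (a joint): Turn of the foot screw (dark disc and spindle under the knob), rad: grows clockwise seen from above, which raises the knob end of the plate by 4 mrad of tilt per rad; friction 0.03 N m, stays where left. Level is near 0 (the bubble tells); it starts 0.65 to 1.3 below 0, knob end low. Range -1.9 to 1.9.
- block_level: Block level, loose on the plate, 36 x 140 x 34 mm, about 1 kg: steel sole, dark body, vial open on top. Origin: centre of its sole; y along it, same way as the table's y; z up. Its middle lies 14 to 34 mm from the base's middle towards the pivot end; its near end is 72 mm or more from the spindle axis.
- vial_centre (a point): Middle of the vial of the block level, half way between its two thin black rings, which stand 14 mm either side of it along the level's y; the vial is a greenish glass tube 14 mm in diameter, 66 mm long, its axis 26.5 mm above the sole.
- bubble (a joint): Place of the bubble's middle along the vial, m: 0 = middle, positive towards the level's +y (pivot end). Pale bubble, 20 mm long; it goes to the higher end, 3.25 mm per mrad of tilt, so about 13 mm per rad of foot screw; clockwise turning moves it towards -y. Takes about 1.5 s to settle. Between the rings means within 4 mm of 0.
- spanner: Open-ended spanner 30 x 151 x 6 mm, lying in front of the table; to be left alone.
- loupe: Dark eyepiece loupe, 37 mm in diameter, 28 mm high, to the right of the knob; to be left alone.
- master_ring: Setting ring 62 mm in diameter, 18 mm high, right of the lock slide; to be left alone.
- micrometer: Micrometer 40 x 129 x 16 mm lying at the left; to be left alone.
- pencil: Pencil stub 8 x 104 x 8 mm lying at the left; to be left alone.

How it is judged:
By the outcome, as a careful person would: the job done as asked, in the order asked, and still so for the second after the job is handed in, while the arm keeps its last pose, push and grip.
It also fails if it takes over 58 s, if anything falls off the work surface, if the arm or the gripper's body presses on something with over 40 N, if the wrist force passes 120 N, or if a joint passes its speed limit or range.

## Working session

There is one attempt and no reset: what is moved stays moved. The work goes in short steps, Python scripts to look and compute and a shell command to move; the robot and the scene stay as the last step left them, time stands still between calls to the robot, and variables do not carry over. Pictures are saved under pics/ and viewed, on a budget of 10 in all, crops included, one or two more only if the job needs it, and the job is handed in when it is done.

```bash
mkdir -p pics
cat > h.py <<'E'
import numpy as np, cv2
from workcell import bot
from scipy.spatial.transform import Rotation as R
def snap(cam,name,crop=None,scale=1):
    c=bot.camera(cam); im=c["pixels"][:,:,::-1].copy()
    if crop: x0,y0,x1,y1=crop; im=im[y0:y1,x0:x1]
    if scale!=1: im=cv2.resize(im,None,fx=scale,fy=scale,interpolation=cv2.INTER_CUBIC)
    cv2.imwrite("pics/"+name,im); np.save("pics/%s.npy"%cam,{k:v for k,v in c.items()},allow_pickle=True)
    return c
def load(cam): return np.load("pics/%s.npy"%cam,allow_pickle=True).item()
def ray(c,u,v):
    xd=np.array([(u-c["cx"])/c["fx"],(v-c["cy"])/c["fy"]]); x=xd.copy()
    for _ in range(30): x=xd/(1+c["k1"]*(x@x))
    Rm=cv2.Rodrigues(np.array(c["rvec"],float))[0]
    return -Rm.T@np.array(c["tvec"]).ravel(), Rm.T@np.array([x[0],x[1],1])
def at(c,u,v,z):
    o,d=ray(c,u,v); return o+d*(z-o[2])/d[2]
def proj(c,p):
    Rm=cv2.Rodrigues(np.array(c["rvec"],float))[0]; q=Rm@np.array(p)+np.array(c["tvec"]).ravel()
    s=q[:2]/q[2]; s=s*(1+c["k1"]*(s@s)); return s*[c["fx"],c["fy"]]+[c["cx"],c["cy"]]
def st():
    o=bot.get_obs(); print(round(float(o["clock"]),2),np.round(o["eef_pos"],4),"F",np.round(o["ft_force"],1),"T",np.round(o["ft_torque"],2),"w",np.round(o["grip_width"],4)); print(np.round(R.from_quat(o["tool_rot"]).as_matrix(),3).tolist(),np.round(o["joint_pos"],3)); return o
E
python3 - <<'E'
from h import *
snap("top","top1.png"); snap("scene","scene1.png"); st(); print(bot.grasp_offset)
E
```

```text
0.1 [ 0.1763 -0.4672  0.2062] F [ 0.3 -0.3  1.1] T [0.03 0.01 0.03] w 0.0851
[[0.936, 0.353, -0.001], [0.353, -0.936, 0.002], [0.0, -0.002, -1.0]] [-1.21   0.241  0.004  1.335  0.     1.571]
0.0187
```

View pics/top1.png

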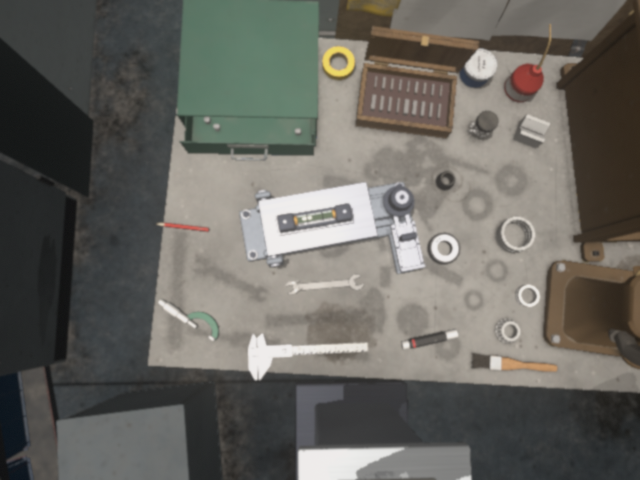

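View pics/scene1.png

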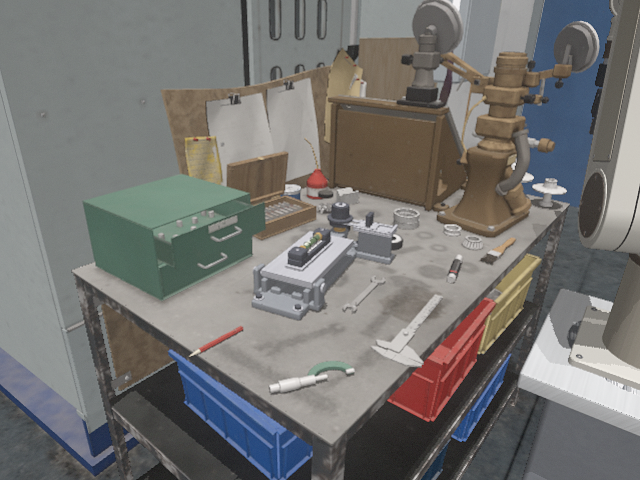

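The top view shows the knob's top at about (400,197), lock grip at about (404,232), track end at about (411,270), level at (315,217). The scene view agrees. I'll compute positions and view an enlarged crop of the top view.

Run:
```python
from h import *
c=load("top")
print(at(c,0,0,0),at(c,400,197,.114),at(c,404,232,.104),at(c,411,270,.08),at(c,315,217,.09),at(c,250,235,.016))
im=c["pixels"][:,:,::-1][165:285,240:470]
cv2.imwrite("pics/top_crop.png",cv2.resize(im,None,fx=3.4,fy=3.4,interpolation=cv2.INTER_CUBIC))
```

```text
[1.046395   0.77410169 0.        ] [ 0.59887443 -0.02313788  0.114     ] [ 0.53812604 -0.02999865  0.104     ] [ 0.47306461 -0.04504513  0.08      ] [0.56829581 0.12611487 0.09      ] [0.54791576 0.24977801 0.016     ]
```

View pics/top_crop.png

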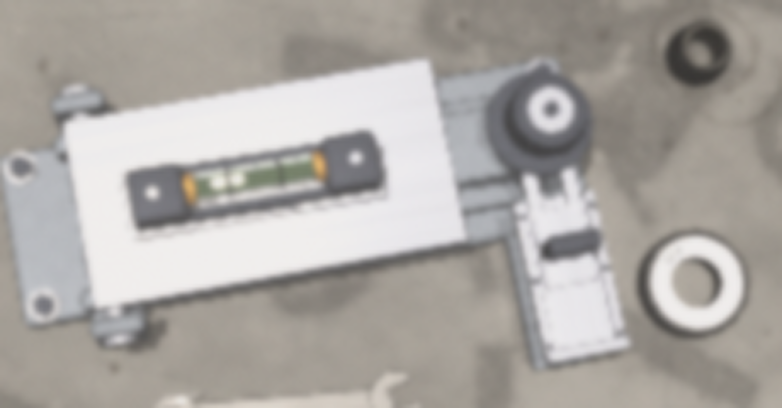

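Crop (scale 3.4): hexagon (550,109) → px (401.8,197.1); lock grip (571,243) → (407.9,236.5); level end screws (152,192) and (357,158); master ring (697,282) just right of the track, bubble well towards the pivot end.

Run:
```python
from h import *
c=load("top"); P=lambda u,v,z: at(c,240+u/3.4,165+v/3.4,z)
k=P(550,109,.116); g=P(571,243,.104); e=P(575,362,.081); a=P(152,192,.092); b=P(357,158,.092); m=P(697,282,.018)
print("knob",k,"grip",g,"d",np.linalg.norm((k-g)[:2]),"track",e, "ring",m)
f=lambda v: np.degrees(np.arctan2(v[1],v[0]))
print("angle k->g",f(k-g),"level",f(a-b)-90, "plate", f(P(92,305,.058)-P(465,240,.058))-90, f(P(67,124,.058)-P(430,60,.058))-90,"lvl len",np.linalg.norm(a-b))
y=np.radians(f(a-b));
```

```text
knob [ 0.59828963 -0.02584952  0.116     ] grip [ 0.53013326 -0.0366833   0.104     ] d 0.06901203987495398 track [ 0.47038443 -0.04133784  0.081     ] ring [ 0.52025721 -0.12660681  0.018     ]
angle k->g 9.031874129773458 level 9.36187060095682 plate 9.61077498778694 10.144451251575532 lvl len 0.10899021242279577
```

```bash
python3 -m jog '[[[0.034,-0.045,0,0,0,0],[0.034,-0.045,0,0,0,0],[0.034,-0.045,0,0,0,0],[0.034,-0.045,0,0,0,0],[0.034,-0.045,0,0,0,0],[0.034,-0.045,0,0,0,0],[0.034,-0.045,0,0,0,0],[0.034,-0.045,0,0,0,0],[0,0,0,0,0,6],[0,0,0,0,0,5]]]' 0.06; python3 -c "
from h import *
st()"
```

```text
clock: 1.35
eef_pos: [0.3063, -0.0194, 0.2041]
tool_rot: [0.996, 0.084, 0.0, -0.003]
ft_force: [0.8, 0.8, 0.0]
grip_width: 0.0602
1.35 [ 0.3063 -0.0194  0.2041] F [0.8 0.8 0. ] T [-0.   -0.05 -0.02] w 0.0602
[[0.986, 0.167, -0.0], [0.167, -0.986, 0.006], [0.001, -0.006, -1.0]] [-0.07  -0.147 -0.414  1.305  0.006  2.904]
```

```bash
python3 -m jog '[[[0.044,0.011,0,0,0,0],[0.044,0.011,0,0,0,0],[0.044,0.011,0,0,0,0],[0.044,0.011,0,0,0,0],[0.044,0.011,0,0,0,0],[0,0,0,0,0,0]]]'; python3 -c "
from h import *
st(); c=snap('wrist','w1.png')
print(proj(c,[.598,-.026,.116]),proj(c,[.532,-.037,.104]))"
```

```text
clock: 2.1
eef_pos: [0.5368, -0.0355, 0.2002]
tool_rot: [0.996, 0.085, -0.002, -0.003]
ft_force: [-1.0, 0.5, 0.0]
grip_width: 0.0602
2.1 [ 0.5368 -0.0355  0.2002] F [-1.   0.5  0. ] T [0.01 0.   0.02] w 0.0602
[[0.985, 0.17, -0.006], [0.17, -0.985, 0.006], [-0.004, -0.007, -1.0]] [-0.07   0.324  0.101  1.353  0.006  2.901]
[316.79195452 134.50780522] [316.30360234 236.95697471]
```

View pics/w1.png

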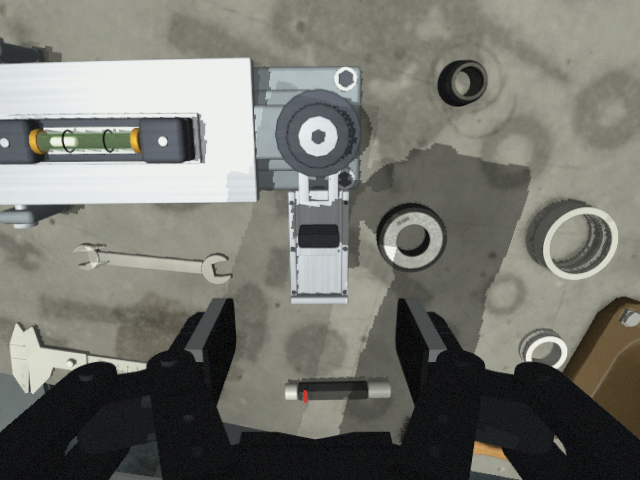

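Wrist view: knob hexagon (319,136), lock grip top centre (319,233), vial rings at (68,141) and (107,141), bubble at about (57–75), i.e. pivot side; view aligned with the table.

Run:
```python
from h import *
c=load("wrist")
k=at(c,319,136,.116); g=at(c,319,233,.104); print(k,g,np.linalg.norm((k-g)[:2]))
o=bot.get_obs(); Rm=R.from_quat(o["tool_rot"]).as_matrix()
for p in(g,k): print("tool", Rm.T@(np.array([p[0],p[1],.083])-o["eef_pos"]))
```

```text
[ 0.59737189 -0.02743479  0.116     ] [ 0.53500757 -0.03829822  0.104     ] 0.0633034097556718
tool [1.05583159e-04 3.77259278e-03 1.17471336e-01]
tool [0.0634079  0.00364238 0.11712335]
```

```bash
python3 -m jog '[[[-0.001,0.003,0.04,0,0,0],[0,0,0.04,0,0,0],[0,0,0.03,0,0,0],[0,0,0.008,0,0,0],[0,0,0,0,0,0]]]'; python3 -m jog '[[[0,0,0,0,0,0],[0,0,0,0,0,0],[0,0,0,0,0,0],[0,0,0,0,0,0],[0,0,0,0,0,0]]]' 0.01
```

```text
clock: 2.78
eef_pos: [0.5288, -0.0374, 0.082]
tool_rot: [0.996, 0.085, -0.003, -0.004]
ft_force: [-0.6, -0.3, -0.7]
grip_width: 0.0599
clock: 3.4
eef_pos: [0.5316, -0.0376, 0.0865]
tool_rot: [0.996, 0.085, 0.001, -0.003]
ft_force: [-0.4, -0.3, -0.7]
grip_width: 0.01
```

The fingers closed to 10 mm without stopping, so something missed. Looking.

```bash
python3 -c "
from h import *
st(); c=snap('scene','s2.png',(250,120,510,315),3); snap('wrist','w2.png')"
```

```text
3.4 [ 0.5316 -0.0376  0.0865] F [-0.4 -0.3 -0.7] T [-0.02 -0.02  0.04] w 0.01
[[0.986, 0.17, 0.001], [0.17, -0.985, 0.006], [0.002, -0.006, -1.0]] [-0.074  0.387 -0.117  1.067  0.006  2.897]
```

View pics/s2.png

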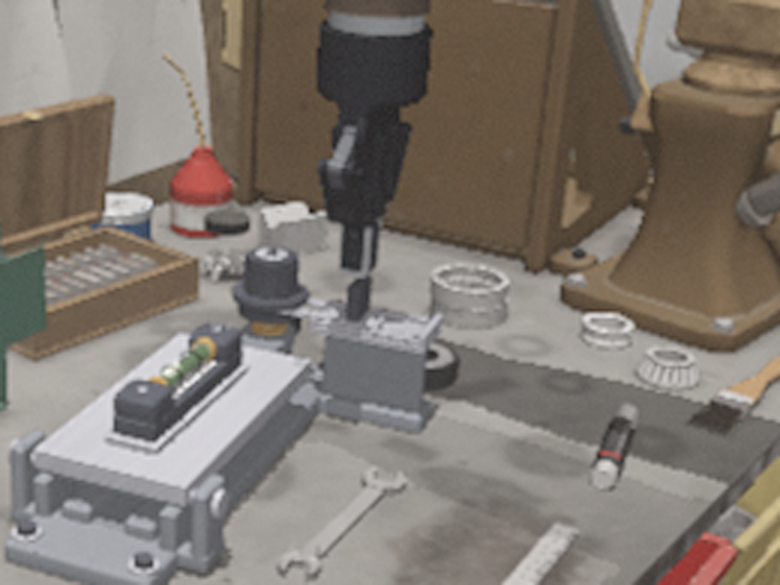

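View pics/w2.png

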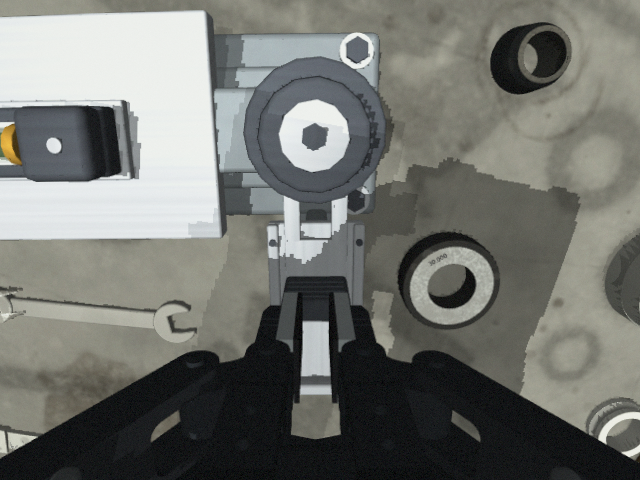

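The wrist view shows the pads (rows 290–345) standing just in front of the grip (top at about (317,281)), gap about 12 mm; the knob hexagon is at (315,137).

Run:
```python
from h import *
c=load("wrist"); o=bot.get_obs(); Rm=R.from_quat(o["tool_rot"]).as_matrix()
for u,v,z in((315,137,.116),(317,277,.104),(317,290,.104)):
    p=at(c,u,v,z); print(p,Rm.T@(p-o["eef_pos"]))
for dx in(-.011,0,.011):
  for dz in (0,-.0187): print(dx,dz,proj(c,o["eef_pos"]+Rm@np.array([dx,.005,dz])))
```

```text
[ 0.59721422 -0.02709575  0.116     ] [ 0.06656651  0.00062478 -0.0295316 ]
[ 0.54457452 -0.03681848  0.104     ] [ 0.01302214  0.00134423 -0.01761726]
[ 0.53917179 -0.03775056  0.104     ] [ 0.00753961  0.0013461  -0.01762564]
-0.011 0 [324.97938063 312.12489352]
-0.011 -0.0187 [326.04971027 333.34639924]
0 0 [325.1334129  289.45587676]
0 -0.0187 [326.24472389 308.64201619]
0.011 0 [325.29066412 265.94111547]
0.011 -0.0187 [326.44452918 282.8958812 ]
```

```bash
python3 -m jog '[[[0,0,0,0,0,0],[0,0,0,0,0,0],[0,0,0,0,0,0],[0,0,0,0,0,0]]]' 0.06; python3 -c "
from h import *
st(); c=snap('wrist','w3.png',(200,110,440,410),2)
o=bot.get_obs(); Rm=R.from_quat(o['tool_rot']).as_matrix()
k=at(c,315,137,.116); ex=Rm[:,0]
for d in (.061,.066,.071): print(proj(c,k*[1,1,0]+[0,0,.104]-d*ex*[1,1,0]))"
```

```text
clock: 4.0
eef_pos: [0.5313, -0.0376, 0.086]
tool_rot: [0.996, 0.085, 0.0, -0.003]
ft_force: [-1.3, 0.2, 0.2]
grip_width: 0.0602
4.0 [ 0.5313 -0.0376  0.086 ] F [-1.3  0.2  0.2] T [-0.08  0.07  0.03] w 0.0602
[[0.985, 0.17, -0.0], [0.17, -0.985, 0.006], [0.001, -0.006, -1.0]] [-0.074  0.387 -0.117  1.067  0.006  2.897]
[315.35392424 295.04889835]
[315.36464314 306.61289299]
[315.37515964 317.96305207]
```

View pics/w3.png

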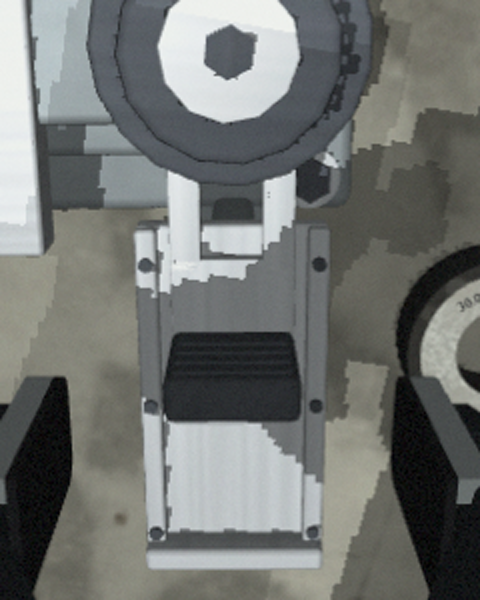

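Run:
```python
from h import *
c=load("scene"); f=lambda p:(proj(c,p)-[250,120])*3
for p in ([.5316,-.0376,.0865],[.5316,-.0376,.105],[.533,-.038,.104],[.533,-.038,.077],[.598,-.027,.116]): print(p,f(p))
w=load("wrist"); o=bot.get_obs(); Rm=R.from_quat(o["tool_rot"]).as_matrix()
for dx in(-.011,.011):
  for dz in (0,-.006,-.0187,-.03): print(dx,dz,(proj(w,o["eef_pos"]+Rm@np.array([dx,.030,dz]))-[200,110])*2)
c=snap("scene","s3.png",(330,190,410,250),9)
```

```text
[0.5316, -0.0376, 0.0865] [353.55488026 299.91352936]
[0.5316, -0.0376, 0.105] [355.25800072 276.03677895]
[0.533, -0.038, 0.104] [353.74291253 276.73734866]
[0.533, -0.038, 0.077] [351.28678848 311.40348447]
[0.598, -0.027, 0.116] [270.10481792 245.74426798]
-0.011 0 [361.88747429 403.75859612]
-0.011 -0.006 [366.11278752 416.43908411]
-0.011 -0.0187 [376.00278726 446.13976305]
-0.011 -0.03 [386.07635776 476.42086316]
0.011 0 [366.61986109 311.40212514]
0.011 -0.006 [371.18042735 321.50015932]
0.011 -0.0187 [381.90619219 345.26284849]
0.011 -0.03 [392.90626375 369.6532413 ]
```

View pics/s3.png

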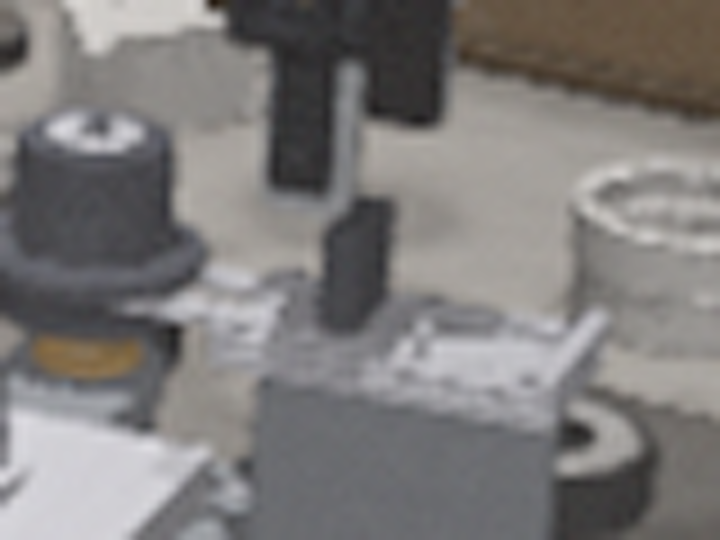

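The closing fingers rode on top of the grip: in the scene crop the finger tip (300,190) is clearly above the grip (350,265), so the tips stand well behind the reported TCP at this opening. Go 25 mm lower and close again.

```bash
python3 -m jog '[[[-0.001,0.001,0.012,0,0,0],[0,0,0.013,0,0,0],[0,0,0,0,0,0]]]'; python3 -m jog '[[[0,0,0,0,0,0],[0,0,0,0,0,0],[0,0,0,0,0,0],[0,0,0,0,0,0],[0,0,0,0,0,0]]]' 0.015
```

```text
clock: 4.47
eef_pos: [0.5298, -0.0386, 0.0587]
tool_rot: [0.996, 0.085, -0.0, -0.003]
ft_force: [1.0, -0.5, 0.1]
grip_width: 0.0603
clock: 5.1
eef_pos: [0.5297, -0.0379, 0.0588]
tool_rot: [0.996, 0.085, -0.001, -0.004]
ft_force: [0.3, 0.1, 0.0]
grip_width: 0.0264
```

```bash
python3 -m jog '[[[-0.01,0,0,0,0,0],[-0.01,0,0,0,0,0],[-0.01,0,0,0,0,0],[-0.008,0,0,0,0,0]]]'; python3 -m jog '[[[-0.004,0,0,0,0,0],[-0.004,0,0,0,0,0],[0,0,0,0,0,0]]]'
```

```text
clock: 5.6
eef_pos: [0.4915, -0.0448, 0.0588]
tool_rot: [0.996, 0.086, 0.001, -0.004]
ft_force: [2.4, 0.3, -4.4]
grip_width: 0.0264
clock: 5.98
eef_pos: [0.4915, -0.0448, 0.0588]
tool_rot: [0.996, 0.086, 0.01, -0.005]
ft_force: [-1.1, -0.1, -0.1]
grip_width: 0.0265
```

```bash
python3 -m jog '[[[-0.006,0,0,0,0,0],[-0.006,0,0,0,0,0]]]'; python3 -c "
from h import *
st(); c=snap('wrist','w4.png',(160,20,480,440),1.4)"
```

```text
clock: 6.22
eef_pos: [0.4919, -0.0447, 0.059]
tool_rot: [0.996, 0.087, 0.022, -0.007]
ft_force: [21.2, 5.6, -22.2]
grip_width: 0.0262
6.22 [ 0.4919 -0.0447  0.059 ] F [ 21.2   5.6 -22.2] T [ 0.72 -3.73 -0.1 ] w 0.0262
[[0.984, 0.174, 0.042], [0.173, -0.985, 0.017], [0.045, -0.009, -0.999]] [-0.105  0.317 -0.305  0.908  0.021  2.863]
```

View pics/w4.png

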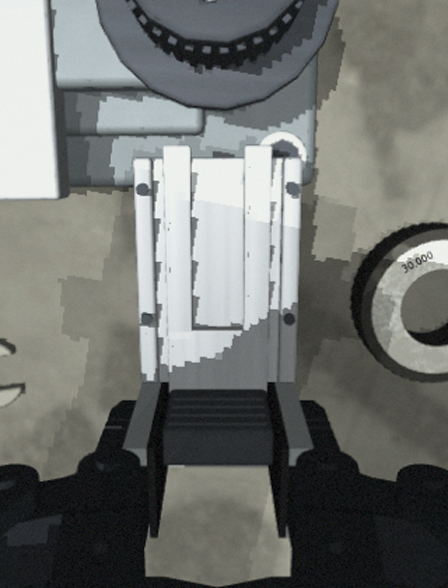

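Slide is at the stop: 21 N reaction without motion, 39 mm travelled, and the picture shows the fork (prongs ending at about (180–260,150) in the crop) clear of the flange. Now release, lift, straighten the tool and go over the knob with the wrist turned back.

```bash
python3 -m jog '[[[0.001,0,0,0,0,0],[0,0,0,0,0,0],[0,0,0,0,0,0],[0,0,-0.03,0,0,0],[0,0,-0.045,-0.2,-1.3,0],[0,0,-0.045,-0.3,-1.3,0],[0.05,0.001,0,0,0,0],[0.05,0,0,0,0,0],[0.006,0,0,0,0,0],[0,0,0,0,0,-10],[0,0,0,0,0,-10],[0,0,0,0,0,-10]]]' 0.06;  python3 -m jog '[[[0,0,0,0,0,-10],[0,0,0,0,0,-10],[0,0,0,0,0,-10],[0,0,0,0,0,-10],[0,0,0,0,0,-10],[0,0,0,0,0,-10],[0,0,0,0,0,-10],[0,0,0,0,0,0]]]'; python3 -c "
from h import *
o=st(); snap('wrist','w5.png')
Rm=R.from_quat(o['tool_rot']).as_matrix()
print(Rm.T@(np.array([.5975,-.0272,.08])-o['eef_pos']), Rm.T@[0,0,-1])"
```

```text
clock: 7.78
eef_pos: [0.5856, -0.031, 0.1827]
tool_rot: [0.937, 0.348, -0.007, -0.002]
ft_force: [-0.1, 0.2, -0.9]
grip_width: 0.0603
clock: 8.78
eef_pos: [0.5725, -0.0338, 0.1832]
tool_rot: [0.553, 0.833, -0.009, -0.011]
ft_force: [-0.5, -0.2, -0.1]
grip_width: 0.0598
8.78 [ 0.5725 -0.0338  0.1832] F [-0.5 -0.2 -0.1] T [-0.02 -0.04  0.  ] w 0.0598
[[-0.387, 0.922, -0.028], [0.922, 0.387, -0.003], [0.008, -0.027, -1.0]] [-0.056  0.422  0.199  1.376 -0.005  1.117]
[-0.00440269  0.02844367  0.10239743] [-0.00807393  0.02726906  0.99959552]
```

```bash
python3 -m jog '[[[0,0,0,-1.5,-0.5,0],[-0.004,0.0255,0,0,0,0],[0,0,0.03,0,0,0],[0,0,0,0,0,0]]]'; python3 -c "
from h import *
o=st(); snap('wrist','w5.png')
Rm=R.from_quat(o['tool_rot']).as_matrix()
print(Rm.T@(np.array([.5975,-.0272,.064])-o['eef_pos']), Rm.T@[0,0,-1])"
```

```text
clock: 9.32
eef_pos: [0.5951, -0.0283, 0.1528]
tool_rot: [0.559, 0.829, -0.001, -0.001]
ft_force: [-0.8, -0.2, -0.3]
grip_width: 0.0601
9.32 [ 0.5951 -0.0283  0.1528] F [-0.8 -0.2 -0.3] T [ 0.    0.03 -0.05] w 0.0601
[[-0.376, 0.927, -0.003], [0.927, 0.376, -0.001], [-0.0, -0.003, -1.0]] [-4.700e-02  4.590e-01  1.780e-01  1.293e+00 -1.000e-03  1.139e+00]
[9.61308734e-05 2.95303333e-03 8.87907958e-02] [4.51589178e-05 3.26657127e-03 9.99994664e-01]
```

View pics/w5.png

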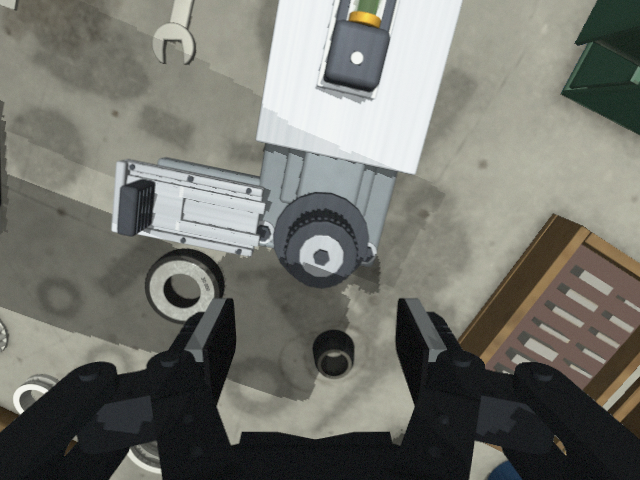

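Wrist view: knob hexagon at (321,257), lock grip well out at (133,207), nothing in the fingers' way.

```bash
python3 - <<'E'
from h import *
o=bot.get_obs(); c=load("wrist"); k=at(c,321,257,.116); Rm=R.from_quat(o['tool_rot']).as_matrix()
print(k,Rm.T@(k-o['eef_pos']))
E
python3 -m jog '[[[0,0.002,0.03,0,0,0],[0,0,0.03,0,0,0],[0,0,0.025,0,0,0],[0,0,0,0,0,0]]]'
```

```text
[ 0.59711422 -0.02599259  0.116     ] [0.00212952 0.0011528  0.03895208]
clock: 9.88
eef_pos: [0.6029, -0.0284, 0.0755]
tool_rot: [0.561, 0.828, 0.003, 0.006]
ft_force: [0.6, 0.3, 0.7]
grip_width: 0.0604
```

```bash
python3 -m jog '[[[0.004,-0.0045,0.005,0.7,0.3,0],[0,0,0.005,0,0,0],[0,0,0,0,0,0]]]';python3 -c "
from h import *
st()"
```

```text
clock: 10.25
eef_pos: [0.5999, -0.0264, 0.0695]
tool_rot: [0.561, 0.828, 0.001, 0.003]
ft_force: [0.3, 0.9, -0.2]
grip_width: 0.0596
10.25 [ 0.5999 -0.0264  0.0695] F [ 0.3  0.9 -0.2] T [ 0.06  0.03 -0.01] w 0.0596
[[-0.37, 0.929, 0.006], [0.929, 0.37, -0.002], [-0.004, 0.004, -1.0]] [-0.043  0.521  0.051  1.096 -0.002  1.149]
```

Shift −2.5 mm along tool y, 4 mm down, then close.

```bash
python3 -m jog '[[[0.001,-0.003,0.005,0.2,0.3,0],[0,0,0,0,0,0]]]'; python3 -m jog '[[[0,0,0,0,0,0],[0,0,0,0,0,0],[0,0,0,0,0,0],[0,0,0,0,0,0],[0,0,0,0,0,0]]]' 0.025; python3 -c "
from h import *
st()"
```

```text
clock: 10.5
eef_pos: [0.597, -0.0266, 0.065]
tool_rot: [0.561, 0.828, 0.001, 0.0]
ft_force: [0.8, 0.3, -0.4]
grip_width: 0.0599
clock: 11.12
eef_pos: [0.5973, -0.0266, 0.0655]
tool_rot: [0.561, 0.828, 0.001, 0.0]
ft_force: [0.2, 0.3, 0.4]
grip_width: 0.0369
11.12 [ 0.5973 -0.0266  0.0655] F [0.2 0.3 0.4] T [ 0.01  0.08 -0.03] w 0.0369
[[-0.37, 0.929, 0.002], [0.929, 0.37, 0.002], [0.001, 0.003, -1.0]] [-0.046  0.522  0.043  1.089  0.002  1.146]
```

```bash
python3 -m jog '[[[0,0,0.003,0,0,0],[0,0,0.003,0,0,0]]]'; python3 -m jog '[[[0,0,0.002,0,0,0],[0,0,0.002,0,0,0]]]'
```

```text
clock: 11.38
eef_pos: [0.5974, -0.0266, 0.061]
tool_rot: [0.561, 0.828, 0.002, 0.001]
ft_force: [-2.5, 0.3, 7.1]
grip_width: 0.0371
clock: 11.62
eef_pos: [0.5974, -0.0266, 0.06]
tool_rot: [0.561, 0.828, 0.002, 0.002]
ft_force: [-4.6, 1.5, 13.4]
grip_width: 0.0372
```

```bash
python3 -m jog '[[[0,0,0.004,0,0,0],[0,0,0.004,0,0,6],[0,0,0.004,0,0,6],[0,0,0.004,0,0,6],[0,0,0.003,0,0,0]]]';python3 -c "
from h import *
st(); c=snap('top','top2.png'); w=snap('wrist','w6.png')
a=load('top')
# vial strips: sample along level axis in top camera
old=np.array([0,0])
for n,cc in (('top',c),('wrist',w)):
  for p in ([.570,.124,.084],[.574,.104,.0845]): print(n,proj(cc,p))
im1=c['pixels'][:,:,::-1][195:240,270:360]; im2=w['pixels'][:,:,::-1]
big=np.vstack([cv2.resize(im1,(480,240),interpolation=cv2.INTER_CUBIC),cv2.resize(im2,(480,360))])
cv2.imwrite('pics/chk.png',big)"
```

```text
clock: 12.25
eef_pos: [0.5974, -0.0266, 0.06]
tool_rot: [0.687, 0.726, 0.005, 0.005]
ft_force: [-5.9, 0.4, 13.9]
grip_width: 0.0373
12.25 [ 0.5974 -0.0266  0.06  ] F [-5.9  0.4 13.9] T [ 0.05  1.61 -0.  ] w 0.0373
[[-0.055, 0.998, 0.015], [0.998, 0.055, 0.001], [-0.0, 0.015, -1.0]] [-4.500e-02  5.180e-01  1.900e-02  1.057e+00  1.000e-03  1.471e+00]
top [316.11035621 216.699051  ]
top [327.20782658 214.42179414]
wrist [ 249.20811938 -169.19660002]
wrist [261.05613397 -91.09550248]
```

View pics/chk.png

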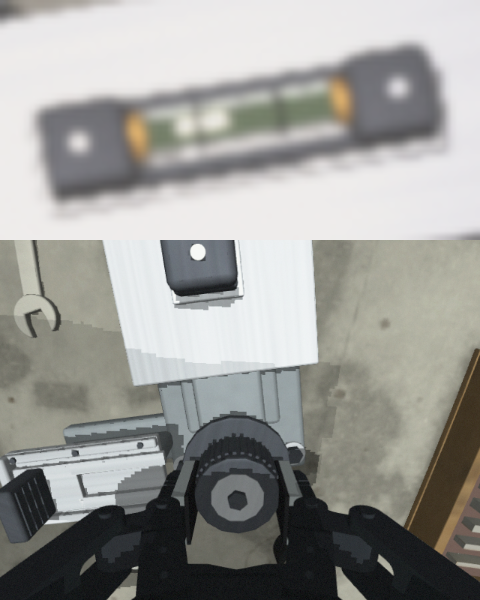

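Top crop (scale 5.33): rings at about x=195 and 282, bubble 174–232 (centre ≈ 203), about +11 mm, so it moved little: push (14 N) may be marginal. I'll write a bubble reader and push harder.

```bash
cat >> h.py <<'E'
def bubble(c,show=False):
    im=c["pixels"].astype(np.float32)
    p0=np.array([270+137/5.333,195+137/5.333]); p1=np.array([270+342/5.333,195+100/5.333]); 
    s=np.linspace(0,1,121); e=(p1-p0)/np.linalg.norm(p1-p0); n=np.array([-e[1],e[0]])
    prof=0
    for k in(-1,-.5,0,.5,1):
        P=(p0+s[:,None]*(p1-p0)+k*n).astype(np.float32)
        prof=prof+cv2.remap(im,P[:,:1],P[:,1:],cv2.INTER_LINEAR)[:,0]/5
    mm=(.5-s)*np.linalg.norm(p1-p0)*28/((282-195)/5.333/np.cos(np.arctan2(37,205)))  # + = pivot end
    m=np.abs(mm)<28; v=prof[:,2]-0  # blue: low in green glass and orange, high in bubble
    b=np.clip(v-(np.median(v[m])+ (v[m].max()-np.median(v[m]))*.35),0,None)*m
    if show: print([(round(float(a)),int(r),int(g),int(bb)) for a,(r,g,bb) in list(zip(mm,prof))[::4]])
    return float((b*mm).sum()/b.sum())
E
python3 - <<'E'
from h import *
st(); c=bot.camera("top"); print("now",bubble(c,True)); 
i=cv2.imread("pics/top1.png")[:,:,::-1]; print("start",bubble({"pixels":i}))
E
```

```text
12.35 [ 0.5974 -0.0267  0.0599] F [-6.7 -0.  17. ] T [ 0.06  1.72 -0.01] w 0.0374
[[-0.055, 0.998, 0.015], [0.998, 0.055, 0.001], [-0.0, 0.015, -1.0]] [-4.500e-02  5.180e-01  1.900e-02  1.057e+00  1.000e-03  1.470e+00]
[(33, 197, 159, 104), (31, 166, 145, 104), (29, 128, 130, 105), (26, 118, 127, 106), (24, 119, 129, 108), (22, 134, 141, 122), (20, 172, 174, 158), (18, 197, 197, 183), (15, 186, 186, 173), (13, 180, 180, 168), (11, 201, 201, 189), (9, 210, 210, 198), (7, 207, 207, 193), (4, 185, 187, 169), (2, 146, 152, 133), (0, 123, 132, 111), (-2, 118, 128, 107), (-4, 118, 128, 107), (-7, 118, 128, 107), (-9, 117, 127, 106), (-11, 110, 118, 100), (-13, 106, 114, 97), (-15, 113, 123, 104), (-18, 117, 128, 107), (-20, 117, 128, 106), (-22, 117, 127, 106), (-24, 117, 127, 106), (-26, 121, 128, 106), (-29, 148, 138, 104), (-31, 193, 159, 105), (-33, 195, 157, 104)]
now 11.314756269661633
start 14.234621024212572
```

```bash
python3 -m jog '[[[0,0,0.005,0.3,0,0],[0,0,0.005,0.2,0,7],[0,0,0.005,0.2,0,7],[0,0,0.005,0.2,0,7],[0,0,0.005,0.2,0,7],[0,0,0.005,0,0,0],[0,0,0.004,0,0,0],[0,0,0.004,0,0,0],[0,0,0.004,0,0,0],[0,0,0.004,0,0,0],[0,0,0.004,0,0,0]]]';python3 -c "
from h import *
st(); print(bubble(bot.camera('top')))"
```

```text
clock: 13.78
eef_pos: [0.5974, -0.0264, 0.0597]
tool_rot: [0.847, 0.532, 0.01, 0.005]
ft_force: [-8.3, 0.2, 22.1]
grip_width: 0.0371
13.78 [ 0.5974 -0.0264  0.0597] F [-8.3  0.2 22.1] T [0.24 2.23 0.06] w 0.0371
[[0.434, 0.9, 0.023], [0.901, -0.435, 0.003], [0.013, 0.019, -1.0]] [-0.047  0.512  0.008  1.045  0.004  1.974]
4.260826640191104
```

```bash
python3 -m jog '[[[0,0,0.004,0.3,-0.2,6],[0,0,0.004,0.3,-0.2,6],[0,0,0.004,0.2,-0.1,6],[0,0,0.004,0,0,0],[0,0,0.004,0,0,0],[0,0,0.004,0,0,0],[0,0,0.004,0,0,0],[0,0,0.004,0,0,0],[0,0,0.004,0,0,0],[0,0,0.004,0,0,0],[0,0,0.004,0,0,0],[0,0,0.004,0,0,0]]]';python3 -c "
from h import *
st(); print(bubble(bot.camera('top')))"
```

```text
clock: 15.32
eef_pos: [0.5975, -0.0261, 0.0597]
tool_rot: [0.922, 0.388, 0.016, 0.004]
ft_force: [-8.3, 0.1, 21.6]
grip_width: 0.0374
15.32 [ 0.5975 -0.0261  0.0597] F [-8.3  0.1 21.6] T [0.24 2.28 0.05] w 0.0374
[[0.699, 0.714, 0.032], [0.715, -0.7, 0.005], [0.026, 0.019, -0.999]] [-0.047  0.505 -0.004  1.03   0.007  2.298]
0.37214958330370645
```

Run:
```python
from h import *
r=[bubble(bot.camera("top")) for _ in range(20)]; print(np.round(r,2)); st()
c=bot.camera("top"); s=bot.camera("scene")
a=cv2.resize(c["pixels"][195:240,270:360,::-1],(640,320),interpolation=cv2.INTER_CUBIC)
b=cv2.resize(s["pixels"][180:280,250:450,::-1],(560,280),interpolation=cv2.INTER_CUBIC); b=cv2.copyMakeBorder(b,0,0,0,80,cv2.BORDER_CONSTANT)
cv2.imwrite("pics/fin.png",np.vstack([a,b]))
```

```text
[0.34 0.35 0.35 0.37 0.37 0.35 0.37 0.35 0.37 0.36 0.36 0.36 0.36 0.37
 0.37 0.36 0.36 0.36 0.38 0.37]
16.38 [ 0.5975 -0.0261  0.0597] F [-8.4 -0.4 22. ] T [0.21 2.24 0.06] w 0.0375
[[0.699, 0.714, 0.032], [0.714, -0.7, 0.005], [0.026, 0.019, -0.999]] [-0.047  0.505 -0.004  1.03   0.007  2.298]
```

View pics/fin.png

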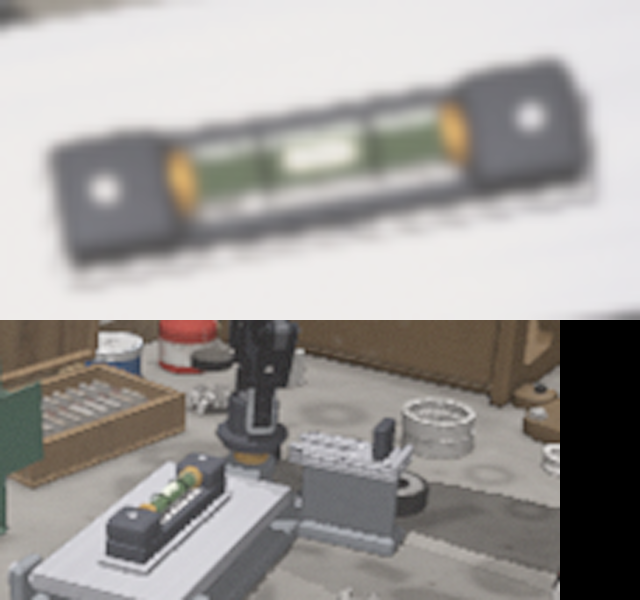

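The bubble (278–358, centre ≈ 318) stands centred between the rings (≈ 262 and 374). It has been steady for 1 s, with 22 N of push held and the lock fully out. Handing in.

```bash
python3 -c "
from workcell import bot
bot.job_done()"
```

```text
the job is handed in; nothing more can be done
```

The levelling table is ready for gauging. The lock is pulled back and the knob is gripped and pushed down. The bubble stands between the rings, and I handed the job in at about 16.4 s of the 58 s.

- **Lock:** I pulled it about 39 mm. It then met a firm stop, with about 21 N of reaction and no movement. The wrist picture showed the fork clear of the flange. The figures are slightly short of the full 42 mm: the slide seemed to start 1–2 mm out, which adds up to about 40–41 mm. I put the rest down to camera error.
- **Level:** I pushed the knob down about 6 mm and turned it clockwise in three goes. The bubble went from about +14 mm to +0.4 mm and held there within 0.05 mm over the last second, with about 22 N of push.
- **First grip failed:** On the first try at the lock grip, the fingers closed on top of it with no force showing at the readings I took. I went lower and the second grip held.
- **Tool lean:** At the end the tool leans about 2° and pushes sideways with about 8 N, well inside the limits.
- **Other items:** In the last scene crop the block level is still on the plate. The arm made no contact with the other tools or rings that I saw, but I did not re-check each one's position.

I viewed 12 pictures, two over the budget of 10.

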